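# Seat a turned hub blank in the three-point nest

### The job

Take the round steel hub blank off the bench, slide it into the three-point nest on the aluminium plate so that it pushes the spring plunger back, and nudge it home until it bears firmly on both stop screws, with at least 5 N on each at the same moment. Be gentle: its rim must never press on a stop or on the plunger with more than 15 N. Leave it released, lying flat and held by all three points, and do not disturb the other things on the bench.

Things in the scene. Friction and masses are not known exactly. Their poses are not given: they have to be found in the camera images.
- blank: The part: a plain steel disc 70 mm across and 30 mm thick (hollowed underneath) with a round boss 30 mm across and 22 mm tall standing on its middle (52 mm tall in all), 0.48 to 0.72 kg, upright on the bench. Origin: centre of the underside, z up along its axis; its yaw means nothing. Grip or push it low on the boss; a push high on the boss tips it.
- jig: The nest: aluminium plate fixed to the bench, 215 mm (own x, -117.5 to +97.5) by 180 (own y) by 15 mm, two stop screws and a spring plunger. All angles are about its z (up), from its x to its y. Origin on the bench below the nominal seat centre. Blocks rise 32 mm above the plate. Slide the blank in flat from angle 225 deg, slowly and close past stop_a; from nearer 205 deg it jams on the roller.
- nest (a point): Nominal seat centre on the plate's top face (15 mm above the bench), axes as the plate's. True seat up to 8 mm away (stops were reset): find it by feel, touching each stop. A push along -20 deg (midway) from where both touch at once loads both alike: each gets 0.45 to 0.8 of the push less plate friction (3 to 5 N, more if pressed down), plus 1 to 3 N of plunger. Off that line one stop catches.
- stop_a: Fixed stop block at angle -70 deg, 22 (own x) by 26 by 32 mm. Origin under its centre on the plate's top, 60 mm from the nest centre, at which its x points. A rigid stop screw with a round steel tip 12 mm across passes through it 23 mm above the plate; the tip stands 25 mm from the origin along x, give or take 5 mm (setting not measured).
- stop_b: The other stop block, at angle 30 deg, the same in every way, with its own unmeasured setting.
- plunger: Spring plunger at angle 145 deg: brass rod along its own x, which points at the nest centre, ending in a free-turning steel roller 18 mm across, 20 mm above the plate. Origin on the rod's axis, 46 mm behind the roller's front. Free, the roller's front is 25 mm from the nest centre (10 mm inside the rim of a blank seated there); it gives up to 30 mm, at 2 N at first and 3.5 N at the end.
- jar: bystander: a jar 60 mm across and 75 mm tall, origin under its centre.
- block: bystander: a cork sanding block 110 by 60 by 30 mm, origin under its centre.
- offcut: bystander: a pale wooden offcut 90 by 70 by 40 mm, origin under its centre.

How it is judged:
On the way:
1. the blank, upright, presses on both stop screws with at least 5 N each at once (contact force between blank and stop_a above 5 N and contact force between blank and stop_b above 5 N and angle between blank's own z axis and vertical below 0.06 rad), for 0.2 s.
At the end, for the whole second after the job is handed in: The blank lies flat and still on the plate (within 3 mm in height, 0.04 rad in tilt), its axis within 11 mm of the nominal nest centre, and touches both stop screws and the plunger, each with more than 0.3 N, with nothing else holding it (contact force between blank and stop_a above 0.3 N and contact force between blank and stop_b above 0.3 N and contact force between blank and plunger above 0.3 N and horizontal distance between blank and nest below 0.011 m and z of blank in the frame of nest below 0.003 m and angle between blank's own z axis and vertical below 0.04 rad and linear speed of blank below 0.01 m/s).
It fails at once if the rim presses on a stop with more than 15 N (contact force between blank and stop_a above 15 N or contact force between blank and stop_b above 15 N).
It fails at once if the blank presses on the plunger with more than 15 N (contact force between blank and plunger above 15 N).
It fails at once if a bystander is moved by more than 30 mm (distance of any of jar, block, offcut from where it was at the start of the episode above 0.03 m).
It also fails if it takes over 64 s, if anything falls off the work surface, if the arm or the gripper's body presses on something with over 40 N, if the wrist force passes 120 N, or if a joint passes its speed limit or range.

### The arm

A 6-joint arm with a two-finger parallel gripper is mounted at the origin on the work surface. World frame = base frame: x ahead of the robot, y to its left, z up, the work surface at z = 0. Lengths are in m, angles in rad, forces in N, time in s.
With the tool pointing down it reaches from about 0.3 to 0.875 m from the base axis. Payload 6.4 kg.
Tool frame: the origin (TCP) lies on the centre line of the jaws, within the pads' length; the fingertips stand 19 mm ahead of it and the grasp point (between the pads) is the TCP; z points along the fingers, y is the line along which they close (so a half turn about z gives the same grasp; the last joint's range is limited). The gripper opens to 85 mm and grips with 20 to 120 N. Pads are 22 mm wide; open, the fingers measure 114 mm over their backs; the gripper's body (76 mm by 85 mm) begins 54 mm behind the grasp point. The pads swing forward as they close: fully open they stand 13 mm farther back than shut.
Start: joints at [-1.407, 0.181, 1.607, -0, 1.354, -0.206], TCP at [0.208, -0.536, 0.25] pointing down, gripper open.
Joint ranges: [-2.99, 2.99], [-0.89, 2.07], [0.3, 2.58], [-1.14, 4.28], [0, 2.63], [-3.12, 3.12]. Speed limits (rad/s): [2.57, 2.57, 3.01, 3.14, 3.14, 3.14].

### API

Orientations are given as [roll, pitch, yaw] about the fixed x, y, z axes, in that order (R = Rz(yaw) Ry(pitch) Rx(roll)).
In Python, from workcell import bot gives the robot as it stands.
- The arm moves only by the tool apply_moves, never from a script. Its argument "commands" is a list of rows, each a list of 7 numbers: the finger opening in mm, from 0 to 85.4, then the shift along the tool's x, y, z each as a share of 0.15 m, from -1 to 1, then the turn, a rotation vector about the tool's x, y, z each as a share of pi/2 rad, from -1 to 1. A call has 1 to 10 rows; each row is the pose to reach, as a shift and turn from the pose commanded when the call began, along the tool's axes at that moment; what a row does not reach only later rows make up. A row lasts 1/8 s, in which the tool goes at most 62.5 mm and 10.7 degrees, less where a joint would pass 70% of its speed; a pose out of reach is approached as far as the arm can. A call with a number of a shift or a turn outside -1 to 1 is refused whole. A call with a gripper value outside its range is refused whole. The fingers move at their own pace and stop on an object; "squeeze" is the grip in N (left out, the last holds). Time passes only in rows, so rows that repeat a pose let the fingers close. It gives the time, the measured TCP pose, the force, the opening and the grip force at its end, in the units of the state.
- bot.sense(): the state, without advancing time (a new reading comes with each control period).
- bot.read_camera(name): name is "scene" or "top"; returns the picture (480x640x3 uint8, red, green, blue); there is no depth.
- bot.get_calibration(name): a dict with "fx", "fy", "cx", "cy" (pixels), "dist_coeffs" ([k1, k2, p1, p2, k3] as OpenCV has them; the pictures are not rectified), "R" (3x3) and "t" (3): a world point X has camera coordinates R X + t. Camera axes: x right, y down, z forward; pixel columns grow to the right and rows downward; lengths in m; the calibration is good to about 2 mm. A picture is of the moment at which its call begins. get_calibration takes no time and is no camera call.
- bot.hand_in(): hands the job in; it is judged then, once.
The state is a dict: "time": time; "qpos": joint angles; "joint_velocities": joint speeds; "effort": joint torques, N m; "tcp_pos": TCP position; "eef_rot": TCP orientation; "wrist_force": force on the tool from outside, world axes, zero at the start; "moment": the same for the moment, N m; "finger_gap": finger opening in m; "grip_force": force on a finger pad.
Only numpy, scipy, OpenCV 4.12 (cv2) and the standard library are available. Lean on these libraries where they do the work, as an engineer would, in place of code of your own. Each camera call takes 0.05 s, during which the arm holds its last target. There are 200 camera calls.

## Working session

There is one attempt and no reset: what is moved stays moved. The work goes in short steps, Python scripts to look and compute and a tool call to move; the robot and the scene stay as the last step left them, time stands still between calls to the robot, and variables do not carry over. Pictures are saved under pics/ and viewed, at most 10 in all, crops included, and the job is handed in when it is done.

Besides the shell and the picture viewer there is one more tool, called by a JSON object that holds its "fn" and its "kwargs", one argument or row to a line. apply_moves: Moves the arm, as the interface text tells. Shift numbers are shares of 0.15 m and turn numbers shares of pi/2 rad, none past 1 either way. Its arguments: {"type":"object","properties":{"commands":{"type":"array","items":{"type":"array","items":{"type":"number"}}},"squeeze":{"type":"number"}},"required":["commands"]}

```bash
mkdir -p pics; python3 - <<'E'
from workcell import bot
import cv2
for n in("scene","top"):
    cv2.imwrite(f"pics/{n}0.png",bot.read_camera(n)[:,:,::-1]); c=bot.get_calibration(n); print(n,c)
print(bot.sense())
E
```

```text
scene {'fx': 495.1514616101478, 'fy': 495.1514616101478, 'cx': 318.14693550680573, 'cy': 230.34475146979221, 'dist_coeffs': array([-0.04637525,  0.        ,  0.        ,  0.        ,  0.        ]), 'R': array([[-0.64059111,  0.7678278 , -0.0091374 ],
       [ 0.66377387,  0.54771886, -0.50932142],
       [-0.38606642, -0.33233194, -0.86052786]]), 't': array([ 0.44359825, -0.3452638 ,  1.22152373])}
top {'fx': 541.865188928149, 'fy': 541.865188928149, 'cx': 331.4765138368789, 'cy': 236.71347795049, 'dist_coeffs': array([0.04184832, 0.        , 0.        , 0.        , 0.        ]), 'R': array([[-0.00179705, -0.99999647,  0.00195583],
       [-0.99519417,  0.00159692, -0.09790822],
       [ 0.09790475, -0.00212237, -0.99519353]]), 't': array([-0.05521873,  0.58578132,  1.04277015])}
{'time': 0.1, 'qpos': array([-1.40731387e+00,  1.81496006e-01,  1.60789864e+00, -4.53375881e-07,
        1.35383260e+00, -2.06283580e-01]), 'joint_velocities': array([ 0.00146624, -0.001176  , -0.00055717,  0.00035557,  0.00032795,
        0.00013548]), 'effort': array([ 7.06129395e-04, -4.45874441e+01, -3.52239203e+01, -3.59929672e-04,
        4.09790329e-03, -7.27637001e-06]), 'tcp_pos': array([ 0.20774967, -0.53564963,  0.24946231]), 'eef_rot': array([-3.13999262e+00, -3.34370737e-04,  3.69765865e-01]), 'wrist_force': array([-0.64957941, -0.83173072, -0.12156658]), 'moment': array([-0.02357697,  0.00960826, -0.01765518]), 'grip_force': 0.0, 'finger_gap': 0.08482378562621884}
```

View pics/top0.png

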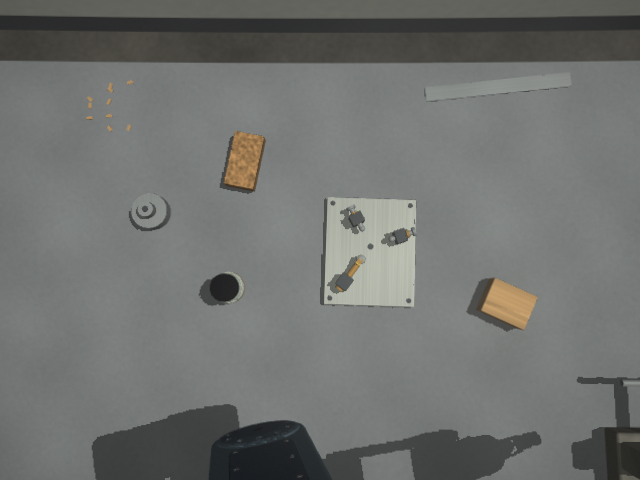

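View pics/scene0.png

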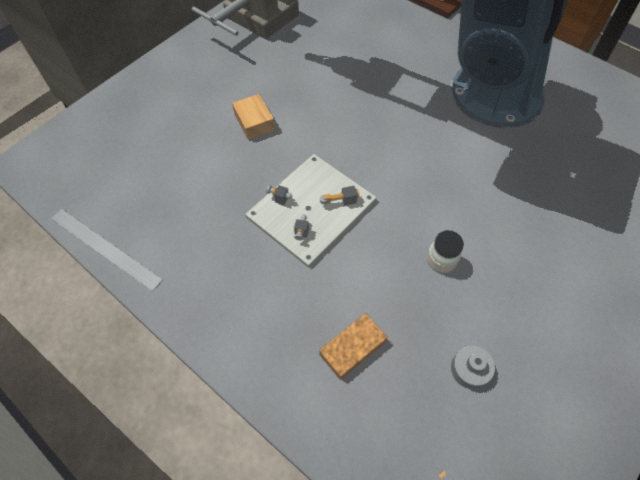

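The top view shows the blank near (150,211), the plate with corners (327,198) to (414,306) and its centre mark at (370,246). Stop_a is near (400,236), stop_b near (355,218) and the plunger near (343,284). The scene view agrees, and the bystanders are clear of the path.

```bash
cat > h.py <<'E'
from workcell import bot
import cv2, numpy as np
def ray(n,px,z):
    c=bot.get_calibration(n);K=np.array([[c['fx'],0,c['cx']],[0,c['fy'],c['cy']],[0,0,1]])
    p=cv2.undistortPoints(np.float64(px).reshape(-1,1,2),K,c['dist_coeffs']).reshape(-1,2)
    d=np.c_[p,np.ones(len(p))]@c['R']; o=-c['R'].T@c['t']
    return (o+d*((z-o[2])/d[:,2])[:,None])[:,:2]
def st():
    s=bot.sense();print(s['time'],s['tcp_pos'].round(4),s['eef_rot'].round(4),s['wrist_force'].round(2),s['moment'].round(3),s['finger_gap'],s['grip_force'])
E
python3 - <<'E'
from h import *
im=cv2.imread('pics/top0.png');g=cv2.cvtColor(im,cv2.COLOR_BGR2GRAY)
m=(g>165).astype(np.uint8)
cs=[c for c in cv2.findContours(m,0,2)[0] if cv2.contourArea(c)>4000 and 320<c[:,0,0].mean()<420]
for c in cs:
    b=cv2.boxPoints(cv2.minAreaRect(c));w=ray('top',b,.015);print(b.round(1).tolist(),w.round(4).tolist(),w.mean(0),[np.linalg.norm(w[i]-w[i-1]).round(4) for i in range(4)],np.degrees(np.arctan2(*(w[1]-w[0])[::-1])))
print('hole',ray('top',[[370.3,246]],.015))
big=np.hstack([cv2.resize(im[170:250,110:190],(400,400),interpolation=2),cv2.resize(im[195:310,320:420],(400,460),interpolation=2)[:400]])
cv2.imwrite('pics/crop.png',big)
big2=cv2.imread('pics/scene0.png')
# blank by circles
for n,box in(('top',(110,170,190,250)),('scene',(440,330,510,400))):
    I=cv2.imread(f'pics/{n}0.png',0)[box[1]:box[3],box[0]:box[2]]
    m=(I>np.median(I)+12).astype(np.uint8); c=max(cv2.findContours(m,0,2)[0],key=cv2.contourArea);e=cv2.fitEllipse(cv2.convexHull(c));p=np.array(e[0])+box[:2];print(n,e,p,ray(n,[p],.03))
E
```

```text
[[323.8999938964844, 303.0], [327.3999938964844, 196.8000030517578], [416.70001220703125, 199.6999969482422], [413.20001220703125, 306.0]] [[0.4552, -0.0411], [0.6679, -0.0482], [0.6616, -0.2281], [0.4493, -0.2175]] [ 0.55851365 -0.13372913] [np.float64(0.1766), np.float64(0.2128), np.float64(0.1801), np.float64(0.2126)] -1.914950126210124
hole [[ 0.56826056 -0.13384265]]
top ((38.4090690612793, 40.27045822143555), (32.971561431884766, 34.4354133605957), 69.16046905517578) [148.40906906 210.27045822] [[0.63859783 0.30506216]]
scene ((34.12666702270508, 34.220489501953125), (35.24988555908203, 40.99440383911133), 131.8524932861328) [474.12666702 364.2204895 ] [[0.6386866  0.30599905]]
```

View pics/crop.png

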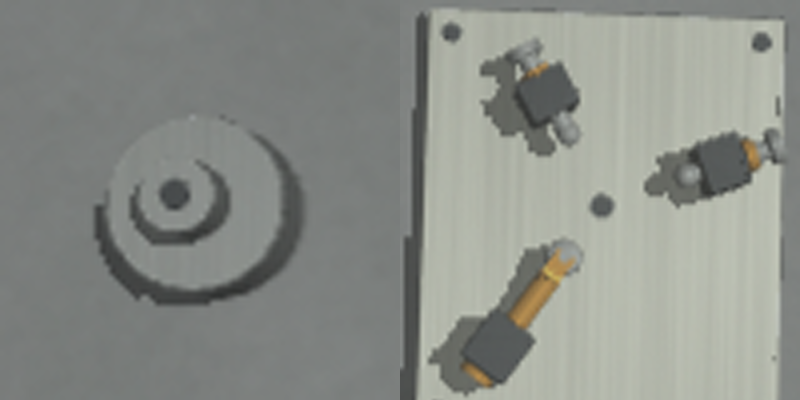

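```bash
cat >> h.py <<'E'
from scipy.spatial.transform import Rotation as Ro
def to(x,y,z,yaw=None):
    s=bot.sense();R=Ro.from_euler('xyz',s['eef_rot']);d=R.inv().apply(np.array([x,y,z])-s['tcp_pos'])/.15
    print('shift',d.round(3), 'turn',((R.inv()*Ro.from_euler('xyz',[np.pi,0,yaw])).as_rotvec()/(np.pi/2)).round(4) if yaw is not None else '')
E
python3 - <<'E'
from h import *
t=ray('top',[[392.5,238.7],[361.7,227]],.038);print(t)
n=np.array([.568,-.134])
for a,q in((-72.1,t[0]),(27.9,t[1])):
    u=np.array([np.cos(np.radians(a)),np.sin(np.radians(a))]);print((q-n)@u,np.cross(u,q-n))
d=t[1]-t[0];m=t.mean(0);L=np.linalg.norm(d);p=np.array([-d[1],d[0]])/L;h=np.sqrt(.041**2-L*L/4)
print('seat',m+p*h,m-p*h)
to(.639,.3055,.16,1.187)
E
```

```text
[[ 0.58067884 -0.17574477]
 [ 0.60385449 -0.11558568]]
0.043621013206038305 -0.0007654163138371105
0.04030357320020035 -0.0005034395899282847
seat [ 0.5686238  -0.13655706] [ 0.61590952 -0.15477338]
shift [ 4.707 -4.189  0.605] turn [-0.0009 -0.0006 -0.5203]<stdin>:5: DeprecationWarning: Arrays of 2-dimensional vectors are deprecated. Use arrays of 3-dimensional vectors instead. (deprecated in NumPy 2.0)
```

{"fn": "apply_moves", "kwargs": {
  "commands": [
    [85, 0.3, -0.27, 0, 0, 0, 0],
    [85, 0.6, -0.54, 0, 0, 0, 0],
    [85, 0.9, -0.81, 0, 0, 0, 0],
    [85, 1, -0.9, 0, 0, 0, 0]
  ],
  "squeeze": 30
}}

```text
time: 0.6
tcp_pos: [0.2998, -0.3531, 0.2499]
eef_rot: [-3.14, -0.0, 0.372]
wrist_force: [-0.1, -0.1, -0.0]
finger_gap: 0.0851
grip_force: 0.0
```

{"fn": "apply_moves", "kwargs": {
  "commands": [
    [85, 0.3, -0.27, 0, 0, 0, 0],
    [85, 0.6, -0.54, 0, 0, 0, 0],
    [85, 0.9, -0.81, 0, 0, 0, 0],
    [85, 1, -0.9, 0, 0, 0, 0]
  ]
}}

```text
time: 1.1
tcp_pos: [0.3908, -0.1737, 0.2503]
eef_rot: [-3.141, -0.0, 0.373]
wrist_force: [-0.8, -0.6, -0.0]
finger_gap: 0.0848
grip_force: 0.0
```

{"fn": "apply_moves", "kwargs": {
  "commands": [
    [85, 0.3, -0.27, 0, 0, 0, 0],
    [85, 0.6, -0.54, 0, 0, 0, 0],
    [85, 0.9, -0.81, 0, 0, 0, 0],
    [85, 1, -0.9, 0, 0, 0, 0]
  ]
}}

```text
time: 1.6
tcp_pos: [0.4821, 0.0066, 0.2501]
eef_rot: [-3.141, -0.0, 0.373]
wrist_force: [0.3, -0.4, -0.3]
finger_gap: 0.0852
grip_force: 0.0
```

{"fn": "apply_moves", "kwargs": {
  "commands": [
    [85, 0.3, -0.27, 0, 0, 0, 0],
    [85, 0.6, -0.54, 0, 0, 0, 0],
    [85, 0.9, -0.81, 0.2, 0, 0, -0.1],
    [85, 1, -0.9, 0.4, 0, 0, -0.2]
  ]
}}

```text
time: 2.1
tcp_pos: [0.5738, 0.1865, 0.1897]
eef_rot: [3.141, -0.002, 0.691]
wrist_force: [0.2, 0.1, 0.4]
finger_gap: 0.0848
grip_force: 0.0
```

```bash
python3 -c "
from h import *
st();to(.639,.3055,.11,1.187)"
```

```text
2.1 [0.5738 0.1865 0.1897] [ 3.1406e+00 -1.8000e-03  6.9110e-01] [0.25 0.06 0.36] [ 0.    -0.029 -0.011] 0.08482195607131399 0.0
shift [ 0.839 -0.335  0.533] turn [ 0.0009 -0.001  -0.3157]
```

{"fn": "apply_moves", "kwargs": {
  "commands": [
    [60, 0.3, -0.12, 0.2, 0, 0, -0.1],
    [60, 0.6, -0.24, 0.4, 0, 0, -0.2],
    [60, 0.839, -0.335, 0.533, 0, 0, -0.31],
    [60, 0.839, -0.335, 0.533, 0, 0, -0.316],
    [60, 0.839, -0.335, 0.533, 0, 0, -0.316]
  ]
}}

```text
time: 2.72
tcp_pos: [0.638, 0.302, 0.1099]
eef_rot: [-3.141, 0.001, 1.179]
wrist_force: [-0.2, 0.6, 0.4]
finger_gap: 0.0601
grip_force: 0.0
```

```bash
python3 -c "
from h import *
st();to(.639,.3055,.062,1.187)
im=np.hstack([bot.read_camera('top')[150:270,90:210,::-1],bot.read_camera('scene')[310:430,410:530,::-1]])
cv2.imwrite('pics/g1.png',cv2.resize(im,(800,400),interpolation=2))"
```

```text
2.725 [0.638  0.302  0.1099] [-3.1413e+00  8.0000e-04  1.1789e+00] [-0.17  0.6   0.38] [0.068 0.04  0.029] 0.060088039668252574 0.0
shift [ 0.024 -0.003  0.319] turn [-0.0002  0.0005 -0.0052]
```

View pics/g1.png

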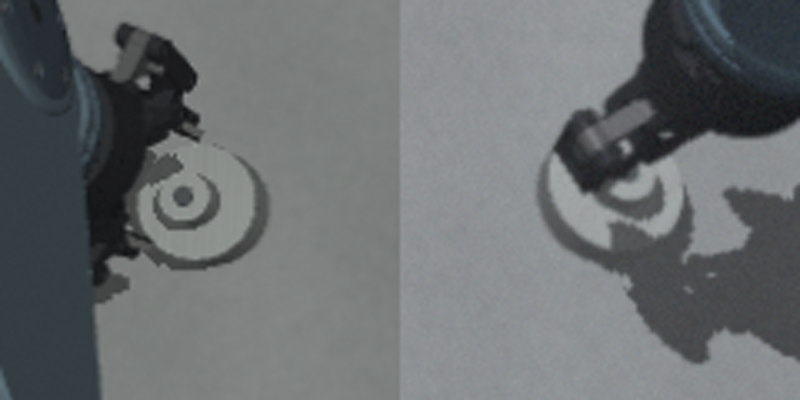

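The blank is centred under the open jaws in the top crop, with the boss at (183,197) in that crop. I'll descend with the jaws part closed and feel for the rim top.

{"fn": "apply_moves", "kwargs": {
  "commands": [
    [44, 0, 0, 0.1, 0, 0, 0],
    [44, 0, 0, 0.2, 0, 0, 0],
    [44, 0, 0, 0.3, 0, 0, 0],
    [44, 0, 0, 0.35, 0, 0, 0],
    [42, 0, 0, 0.37, 0, 0, 0],
    [42, 0, 0, 0.37, 0, 0, 0]
  ]
}}

```text
time: 3.58
tcp_pos: [0.638, 0.3028, 0.0548]
eef_rot: [3.142, -0.0, 1.18]
wrist_force: [-0.5, 0.1, -0.2]
finger_gap: 0.0417
grip_force: 0.0
```

```bash
python3 -c "
from h import *
st()
"
```

```text
3.575 [0.638  0.3028 0.0548] [ 3.1416e+00 -1.0000e-04  1.1804e+00] [-0.45  0.14 -0.22] [-0.031 -0.049 -0.02 ] 0.041748085520989395 0.0
```

{"fn": "apply_moves", "kwargs": {
  "commands": [
    [40, 0.018, 0, 0.007, 0, 0, 0],
    [40, 0.018, 0, 0.014, 0, 0, 0],
    [40, 0.018, 0, 0.02, 0, 0, 0],
    [40, 0.018, 0, 0.02, 0, 0, 0]
  ]
}}

```text
time: 4.08
tcp_pos: [0.6389, 0.3052, 0.0518]
eef_rot: [-3.142, 0.0, 1.18]
wrist_force: [0.2, -0.1, 0.1]
finger_gap: 0.0397
grip_force: 0.0
```

{"fn": "apply_moves", "kwargs": {
  "commands": [
    [28, 0, 0, 0, 0, 0, 0],
    [28, 0, 0, 0, 0, 0, 0],
    [28, 0, 0, 0, 0, 0, 0],
    [28, 0, 0, 0, 0, 0, 0]
  ]
}}

```text
time: 4.58
tcp_pos: [0.6388, 0.3052, 0.052]
eef_rot: [-3.141, 0.0, 1.18]
wrist_force: [-3.2, 0.6, 3.9]
finger_gap: 0.0284
grip_force: 29.9
```

```bash
python3 -c "
from h import *
st()
im=np.hstack([bot.read_camera('top')[150:270,90:210,::-1],bot.read_camera('scene')[310:430,410:530,::-1]])
cv2.imwrite('pics/g2.png',cv2.resize(im,(800,400),interpolation=2))"
```

```text
4.575 [0.6388 0.3052 0.052 ] [-3.1414e+00  1.0000e-04  1.1804e+00] [-3.23  0.63  3.9 ] [-0.034  0.483 -0.014] 0.02840975683097479 29.927002787590027
```

View pics/g2.png

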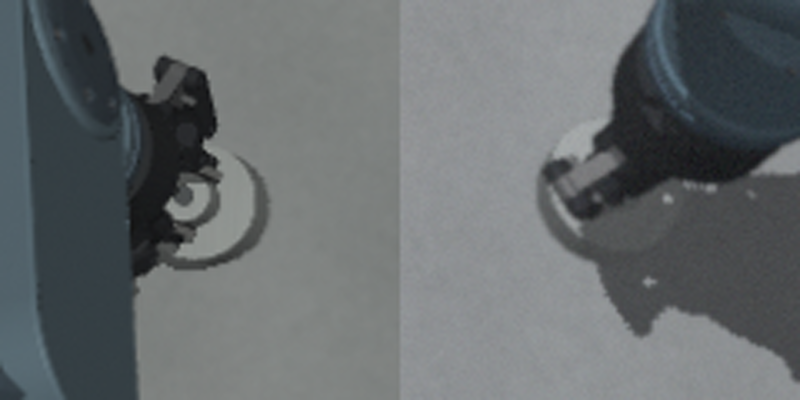

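Jaws are on the boss, but the rim seems to be touched (3.9 N upward). I'll regrip 4 mm higher.

{"fn": "apply_moves", "kwargs": {
  "commands": [
    [38, 0, 0, 0, 0, 0, 0],
    [38, 0, 0, -0.027, 0, 0, 0],
    [38, 0, 0, -0.027, 0, 0, 0],
    [27, 0, 0, -0.027, 0, 0, 0],
    [27, 0, 0, -0.027, 0, 0, 0],
    [27, 0, 0, -0.027, 0, 0, 0],
    [27, 0, 0, -0.027, 0, 0, 0]
  ],
  "squeeze": 40
}}

```text
time: 5.55
tcp_pos: [0.6391, 0.3053, 0.0564]
eef_rot: [3.141, -0.0, 1.18]
wrist_force: [-1.3, 0.7, 5.0]
finger_gap: 0.0283
grip_force: 39.6
```

```bash
python3 -c "
from h import *
st()"
```

```text
5.55 [0.6391 0.3053 0.0564] [ 3.1412e+00 -4.0000e-04  1.1803e+00] [-1.32  0.75  5.  ] [-0.011  0.358 -0.01 ] 0.02832642838324901 39.60062026977539
```

{"fn": "apply_moves", "kwargs": {
  "commands": [
    [27, 0, 0, -0.05, 0, 0, 0],
    [27, 0, 0, -0.15, 0, 0, 0],
    [27, 0, 0, -0.4, 0, 0, 0],
    [27, 0, 0, -0.6, 0, 0, 0],
    [27, 0, 0, -0.6, 0, 0, 0],
    [27, 0, 0, -0.6, 0, 0, 0]
  ]
}}

```text
time: 6.3
tcp_pos: [0.638, 0.3048, 0.1444]
eef_rot: [-3.14, 0.001, 1.18]
wrist_force: [-0.8, -0.7, -5.8]
finger_gap: 0.0285
grip_force: 40.7
```

```bash
python3 -c "
from h import *
st()
n=np.array([.568,-.134])
for a,r in ((222.9,.070),(222.9,.075)): print(n+r*np.array([np.cos(np.radians(a)),np.sin(np.radians(a))]))
to(.516,-.184,.13,1.187)"
```

```text
6.3 [0.638  0.3048 0.1444] [-3.1398e+00  1.4000e-03  1.1802e+00] [-0.75 -0.71 -5.75] [-0.036  0.048  0.019] 0.028504246712899358 40.7267564535141
[ 0.516722   -0.18165046]
[ 0.51305928 -0.18505407]
shift [-3.323  0.489  0.1  ] turn [-0.0011  0.0009 -0.0043]
```

{"fn": "apply_moves", "kwargs": {
  "commands": [
    [27, -0.2, 0.03, 0, 0, 0, 0],
    [27, -0.5, 0.075, 0, 0, 0, 0],
    [27, -0.8, 0.12, 0, 0, 0, 0],
    [27, -1, 0.15, 0, 0, 0, 0]
  ]
}}

```text
time: 6.8
tcp_pos: [0.6005, 0.1559, 0.1432]
eef_rot: [-3.138, 0.002, 1.179]
wrist_force: [1.2, -0.1, -5.7]
finger_gap: 0.028
grip_force: 40.7
```

{"fn": "apply_moves", "kwargs": {
  "commands": [
    [27, -0.3, 0.045, 0, 0, 0, 0],
    [27, -0.6, 0.09, 0, 0, 0, 0],
    [27, -0.8, 0.12, 0, 0, 0, 0],
    [27, -1, 0.15, 0, 0, 0, 0]
  ]
}}

```text
time: 7.3
tcp_pos: [0.5645, 0.0097, 0.1437]
eef_rot: [-3.138, 0.001, 1.18]
wrist_force: [-0.0, 0.6, -5.9]
finger_gap: 0.0284
grip_force: 40.7
```

{"fn": "apply_moves", "kwargs": {
  "commands": [
    [27, -0.3, 0.045, 0, 0, 0, 0],
    [27, -0.6, 0.09, 0, 0, 0, 0],
    [27, -0.8, 0.12, 0, 0, 0, 0],
    [27, -1, 0.15, 0, 0, 0, 0],
    [27, -1, 0.15, 0, 0, 0, 0]
  ]
}}

```text
time: 7.92
tcp_pos: [0.5285, -0.1381, 0.1441]
eef_rot: [-3.138, 0.0, 1.177]
wrist_force: [0.5, 1.2, -6.3]
finger_gap: 0.0284
grip_force: 40.7
```

```bash
python3 -c "
from h import *
st()
to(.514,-.186,.08,1.187)"
```

```text
7.925 [ 0.5285 -0.1381  0.1441] [-3.1385e+00  2.0000e-04  1.1773e+00] [ 0.53  1.18 -6.28] [0.078 0.018 0.025] 0.028366508932723043 40.7205069065094
shift [-0.332  0.035  0.427] turn [-0.002   0.0001 -0.0062]
```

{"fn": "apply_moves", "kwargs": {
  "commands": [
    [27, -0.2, 0.02, 0, 0, 0, 0],
    [27, -0.332, 0.035, 0.1, 0, 0, -0.006],
    [27, -0.332, 0.035, 0.25, 0, 0, -0.006],
    [27, -0.332, 0.035, 0.4, 0, 0, -0.006],
    [27, -0.332, 0.035, 0.455, 0, 0, -0.006],
    [27, -0.332, 0.035, 0.455, 0, 0, -0.006]
  ]
}}

```text
time: 8.68
tcp_pos: [0.5154, -0.1838, 0.0767]
eef_rot: [-3.139, -0.001, 1.19]
wrist_force: [0.3, -0.0, -5.8]
finger_gap: 0.028
grip_force: 40.6
```

```bash
python3 -c "
from h import *
st()
to(.514,-.186,.08,1.187)
cv2.imwrite('pics/p.png',cv2.resize(np.hstack([bot.read_camera('top')[180:330,300:440,::-1],bot.read_camera('scene')[130:280,230:400,::-1]]),(800,387)))"
```

```text
8.675 [ 0.5154 -0.1838  0.0767] [-3.1392e+00 -6.0000e-04  1.1902e+00] [ 0.28 -0.03 -5.85] [ 0.012 -0.005  0.053] 0.027983798511764333 40.6429123878479
shift [-0.017 -0.003 -0.022] turn [-0.0015 -0.0004  0.0021]
```

View pics/p.png

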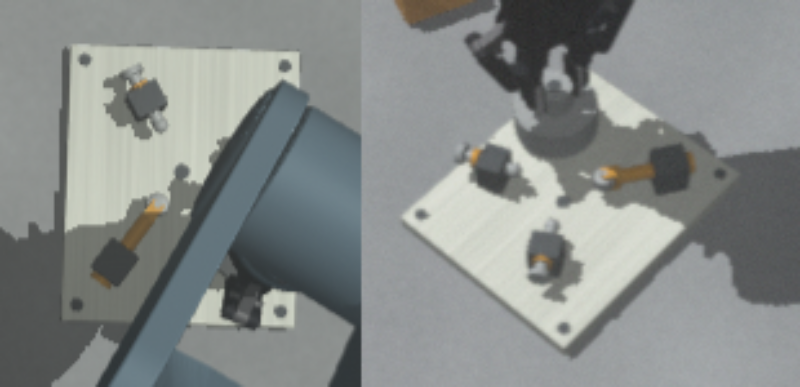

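In the scene crop the blank, at (555,120), hangs over the plate between stop_a and the plunger with clear entry. I'll lower it to touch.

{"fn": "apply_moves", "kwargs": {
  "commands": [
    [27, 0, 0, 0.01, 0, 0, 0],
    [27, 0, 0, 0.02, 0, 0, 0],
    [27, 0, 0, 0.027, 0, 0, 0],
    [27, 0, 0, 0.032, 0, 0, 0],
    [27, 0, 0, 0.032, 0, 0, 0]
  ]
}}

```text
time: 9.4
tcp_pos: [0.5159, -0.1847, 0.0728]
eef_rot: [-3.141, -0.0, 1.19]
wrist_force: [0.1, -0.2, -5.8]
finger_gap: 0.0286
grip_force: 40.6
```

{"fn": "apply_moves", "kwargs": {
  "commands": [
    [27, 0, 0, 0.005, 0, 0, 0],
    [27, 0, 0, 0.01, 0, 0, 0],
    [27, 0, 0, 0.01, 0, 0, 0]
  ]
}}

```text
time: 9.78
tcp_pos: [0.516, -0.1847, 0.0714]
eef_rot: [3.142, 0.0, 1.19]
wrist_force: [0.4, 1.0, -5.0]
finger_gap: 0.0282
grip_force: 41.0
```

{"fn": "apply_moves", "kwargs": {
  "commands": [
    [27, 0, 0, 0.003, 0, 0, 0],
    [36, 0, 0, 0.003, 0, 0, 0],
    [36, 0, 0, 0.003, 0, 0, 0],
    [36, 0, 0, 0.003, 0, 0, 0],
    [27, 0, 0, 0.003, 0, 0, 0],
    [27, 0, 0, 0.003, 0, 0, 0],
    [27, 0, 0, 0.003, 0, 0, 0],
    [27, 0, 0, 0.003, 0, 0, 0]
  ],
  "squeeze": 20
}}

```text
time: 10.78
tcp_pos: [0.5161, -0.1848, 0.0713]
eef_rot: [3.141, 0.0, 1.19]
wrist_force: [-1.1, 0.8, 5.4]
finger_gap: 0.0294
grip_force: 19.8
```

```bash
python3 -c "
from h import *
st()
to(.514,-.186,.0714,1.187)
u=lambda a:np.array([np.cos(a),np.sin(a)])
s=bot.sense();y=s['eef_rot'][2];seat=np.array([.5686,-.1366])
print('seat in tool mm',1e3*(seat-s['tcp_pos'][:2])@np.c_[u(y),u(y-np.pi/2)])
for k,a in(('a',-72.1),('b',27.9),('pl',142.9),('push',-22.1)): print(k,u(np.radians(a))@np.c_[u(y),u(y-np.pi/2)])
"
```

```text
10.775 [ 0.5161 -0.1848  0.0713] [3.1412e+00 1.0000e-04 1.1898e+00] [-1.14  0.77  5.43] [0.1   0.271 0.048] 0.02944417276502538 19.80706125497818
shift [-0.013 -0.01  -0.001] turn [0.0003 0.0001 0.0018]
seat in tool mm [64.26665103 30.7615952 ]
a [-0.76904586  0.6391936 ]
b [0.76302623 0.64636753]
pl [ 0.2633391  -0.96470333]
push [-0.00468245  0.99998904]
```

{"fn": "apply_moves", "kwargs": {
  "commands": [
    [27, 0, 0, -0.004, 0, 0, 0],
    [27, 0.012, -0.014, -0.004, 0, 0, 0],
    [27, 0.024, -0.027, -0.004, 0, 0, 0],
    [27, 0.054, -0.013, -0.004, 0, 0, 0],
    [27, 0.084, 0.002, -0.004, 0, 0, 0],
    [27, 0.114, 0.016, -0.004, 0, 0, 0],
    [27, 0.144, 0.03, -0.004, 0, 0, 0],
    [27, 0.174, 0.045, -0.004, 0, 0, 0],
    [27, 0.186, 0.05, -0.004, 0, 0, 0],
    [27, 0.186, 0.05, -0.004, 0, 0, 0]
  ],
  "squeeze": 30
}}

```text
time: 12.02
tcp_pos: [0.5336, -0.1611, 0.0714]
eef_rot: [3.141, -0.001, 1.19]
wrist_force: [-0.8, -1.0, -0.6]
finger_gap: 0.0284
grip_force: 30.0
```

```bash
cat >> h.py <<'E'
def ts():
    s=bot.sense();y=s['eef_rot'][2];M=np.array([[np.cos(y),np.sin(y)],[np.sin(y),-np.cos(y)]])
    y0=1.19;M0=np.array([[np.cos(y0),np.sin(y0)],[np.sin(y0),-np.cos(y0)]])
    print('pos mm',(1e3*M0@(s['tcp_pos'][:2]-[.5161,-.1848])).round(2),'z',s['tcp_pos'][2].round(4),'F',(M0@s['wrist_force'][:2]).round(2),'Fz',s['wrist_force'][2].round(1),'M',(M0@s['moment'][:2]).round(2),'grip',s['finger_gap'].round(4),s['grip_force'].round(1))
E
python3 -c "
from h import *
ts()"
```

```text
Traceback (most recent call last):
  File "h.py", line 17, in ts
    print('pos mm',(1e3*M0@(s['tcp_pos'][:2]-[.5161,-.1848])).round(2),'z',s['tcp_pos'][2].round(4),'F',(M0@s['wrist_force'][:2]).round(2),'Fz',s['wrist_force'][2].round(1),'M',(M0@s['moment'][:2]).round(2),'grip',s['finger_gap'].round(4),s['grip_force'].round(1))
                                                                                                                                                                                                                      ^^^^^^^^^^^^^^^^^^^^^
AttributeError: 'float' object has no attribute 'round'
```

{"fn": "apply_moves", "kwargs": {
  "commands": [
    [27, 0.013, 0.006, 0, 0, 0, 0],
    [27, 0.026, 0.012, 0, 0, 0, 0],
    [27, 0.04, 0.019, 0, 0, 0, 0],
    [27, 0.053, 0.025, 0, 0, 0, 0],
    [27, 0.066, 0.031, 0, 0, 0, 0],
    [27, 0.066, 0.031, 0, 0, 0, 0]
  ]
}}

```text
time: 12.78
tcp_pos: [0.5417, -0.1545, 0.0715]
eef_rot: [3.141, 0.001, 1.19]
wrist_force: [-0.4, -4.8, -1.4]
finger_gap: 0.0286
grip_force: 29.9
```

```bash
sed -i "s/s\['finger_gap'\].round(4),s\['grip_force'\].round(1)/round(s['finger_gap'],4),round(s['grip_force'],1)/" h.py; python3 -c "
from h import *
ts()"
```

```text
pos mm [37.61 12.49] z 0.0715 F [-4.63  1.39] Fz -1.4 M [-0.13 -0.74] grip 0.0286 29.9
```

{"fn": "apply_moves", "kwargs": {
  "commands": [
    [27, 0.01, 0.005, 0, 0, 0, 0],
    [27, 0.02, 0.01, 0, 0, 0, 0],
    [27, 0.03, 0.015, 0, 0, 0, 0],
    [27, 0.04, 0.019, 0, 0, 0, 0],
    [27, 0.04, 0.019, 0, 0, 0, 0]
  ]
}}

```text
time: 13.4
tcp_pos: [0.5466, -0.1496, 0.0716]
eef_rot: [3.141, -0.0, 1.19]
wrist_force: [0.7, -4.6, -2.4]
finger_gap: 0.0285
grip_force: 29.9
```

```bash
python3 -c "
from h import *
ts()"
```

```text
pos mm [44.01 15.21] z 0.0716 F [-4.01  2.33] Fz -2.4 M [-0.4  -0.67] grip 0.0285 29.9
```

{"fn": "apply_moves", "kwargs": {
  "commands": [
    [27, 0.01, 0.005, 0, 0, 0, 0],
    [27, 0.02, 0.01, 0, 0, 0, 0],
    [27, 0.03, 0.015, 0, 0, 0, 0],
    [27, 0.042, 0.02, 0, 0, 0, 0],
    [27, 0.042, 0.02, 0, 0, 0, 0]
  ]
}}

```text
time: 14.02
tcp_pos: [0.5512, -0.1444, 0.0714]
eef_rot: [-3.141, -0.0, 1.19]
wrist_force: [-0.8, -2.5, 0.4]
finger_gap: 0.0286
grip_force: 30.0
```

```bash
python3 -c "
from h import *
ts()"
```

```text
pos mm [50.51 17.59] z 0.0714 F [-2.64  0.17] Fz 0.4 M [ 0.07 -0.49] grip 0.0286 30.0
```

{"fn": "apply_moves", "kwargs": {
  "commands": [
    [27, 0.01, 0.005, 0, 0, 0, 0],
    [27, 0.02, 0.01, 0, 0, 0, 0],
    [27, 0.03, 0.015, 0, 0, 0, 0],
    [27, 0.03, 0.015, 0, 0, 0, 0]
  ]
}}

```text
time: 14.52
tcp_pos: [0.5548, -0.1411, 0.0714]
eef_rot: [-3.141, -0.0, 1.19]
wrist_force: [-1.9, -1.7, 0.7]
finger_gap: 0.0286
grip_force: 30.1
```

```bash
python3 -c "
from h import *
ts()"
```

```text
pos mm [54.95 19.7 ] z 0.0714 F [-2.28 -1.18] Fz 0.7 M [ 0.34 -0.45] grip 0.0286 30.1
```

{"fn": "apply_moves", "kwargs": {
  "commands": [
    [27, 0.01, 0.008, 0, 0, 0, 0],
    [27, 0.02, 0.016, 0, 0, 0, 0],
    [27, 0.03, 0.024, 0, 0, 0, 0],
    [27, 0.04, 0.032, 0, 0, 0, 0],
    [27, 0.04, 0.032, 0, 0, 0, 0]
  ]
}}

```text
time: 15.15
tcp_pos: [0.561, -0.137, 0.0714]
eef_rot: [-3.139, -0.001, 1.19]
wrist_force: [-4.8, -0.6, 3.0]
finger_gap: 0.0286
grip_force: 30.4
```

```bash
python3 -c "
from h import *
ts()"
```

```text
pos mm [61.07 23.94] z 0.0714 F [-2.35 -4.22] Fz 3.0 M [ 0.71 -0.38] grip 0.0286 30.4
```

{"fn": "apply_moves", "kwargs": {
  "commands": [
    [27, 0.004, 0, -0.002, 0, 0, 0],
    [27, 0.008, 0, -0.002, 0, 0, 0],
    [27, 0.008, 0, -0.002, 0, 0, 0]
  ]
}}

```text
time: 15.52
tcp_pos: [0.5622, -0.1362, 0.0714]
eef_rot: [-3.141, -0.001, 1.19]
wrist_force: [-2.2, 0.1, -2.7]
finger_gap: 0.0284
grip_force: 29.9
```

```bash
python3 -c "
from h import *
ts()"
```

```text
pos mm [62.21 24.72] z 0.0714 F [-0.76 -2.07] Fz -2.7 M [ 0.32 -0.1 ] grip 0.0284 29.9
```

{"fn": "apply_moves", "kwargs": {
  "commands": [
    [27, 0.006, 0.006, 0, 0, 0, 0],
    [27, 0.012, 0.012, 0, 0, 0, 0],
    [27, 0.012, 0.018, 0, 0, 0, 0],
    [27, 0.012, 0.018, 0, 0, 0, 0],
    [27, 0.012, 0.018, 0, 0, 0, 0]
  ]
}}

```text
time: 16.15
tcp_pos: [0.5648, -0.1352, 0.0714]
eef_rot: [-3.14, -0.001, 1.19]
wrist_force: [-4.2, 2.9, -1.1]
finger_gap: 0.0286
grip_force: 30.1
```

```bash
python3 -c "
from h import *
ts()"
```

```text
pos mm [64.16 26.74] z 0.0714 F [ 1.17 -5.  ] Fz -1.1 M [0.89 0.14] grip 0.0286 30.1
```

{"fn": "apply_moves", "kwargs": {
  "commands": [
    [27, 0.005, 0, 0, 0, 0, 0],
    [27, 0.01, 0, 0, 0, 0, 0],
    [27, 0.01, 0, 0, 0, 0, 0],
    [27, 0.01, 0, 0, 0, 0, 0]
  ]
}}

```text
time: 16.65
tcp_pos: [0.5659, -0.1345, 0.0715]
eef_rot: [-3.141, -0.0, 1.19]
wrist_force: [-1.1, 0.6, -7.5]
finger_gap: 0.0284
grip_force: 30.1
```

```bash
python3 -c "
from h import *
ts()"
```

```text
pos mm [65.23 27.57] z 0.0715 F [ 0.15 -1.27] Fz -7.5 M [0.22 0.05] grip 0.0284 30.1
```

{"fn": "apply_moves", "kwargs": {
  "commands": [
    [27, 0, 0.004, 0.002, 0, 0, 0],
    [27, 0, 0.008, 0.002, 0, 0, 0],
    [27, 0, 0.008, 0.002, 0, 0, 0]
  ]
}}

```text
time: 17.02
tcp_pos: [0.5662, -0.1346, 0.0715]
eef_rot: [-3.139, -0.0, 1.19]
wrist_force: [-6.7, 2.0, -0.9]
finger_gap: 0.0287
grip_force: 30.6
```

```bash
python3 -c "
from h import *
ts()"
```

```text
pos mm [65.22 27.8 ] z 0.0715 F [-0.59 -6.95] Fz -0.9 M [ 1.08 -0.01] grip 0.0287 30.6
```

Balanced contact on both stops seems to be reached at about (65.2, 27.8). I'll increase the push to about 12 N.

{"fn": "apply_moves", "kwargs": {
  "commands": [
    [27, 0, 0.002, 0, 0, 0, 0],
    [27, 0, 0.004, 0, 0, 0, 0],
    [27, 0, 0.004, 0, 0, 0, 0]
  ]
}}

```text
time: 17.4
tcp_pos: [0.5662, -0.1346, 0.0715]
eef_rot: [-3.138, 0.0, 1.19]
wrist_force: [-7.9, 3.4, 0.4]
finger_gap: 0.0287
grip_force: 30.8
```

```bash
python3 -c "
from h import *
ts();st()"
```

```text
pos mm [65.22 27.87] z 0.0715 F [ 0.23 -8.58] Fz 0.4 M [ 1.46 -0.08] grip 0.0287 30.8
17.4 [ 0.5662 -0.1346  0.0715] [-3.1379  0.      1.19  ] [-7.88  3.41  0.36] [ 0.465  1.389 -0.042] 0.028719098365394668 30.775590240955353
```

{"fn": "apply_moves", "kwargs": {
  "commands": [
    [27, 0, 0.002, 0, 0, 0, 0],
    [27, 0, 0.005, 0, 0, 0, 0],
    [27, 0, 0.005, 0, 0, 0, 0],
    [27, 0, 0.005, 0, 0, 0, 0]
  ]
}}

```text
time: 17.9
tcp_pos: [0.5663, -0.1346, 0.0715]
eef_rot: [-3.136, 0.0, 1.19]
wrist_force: [-10.5, 3.2, 3.4]
finger_gap: 0.0283
grip_force: 31.1
```

```bash
python3 -c "
from h import *
ts()"
```

```text
pos mm [65.25 28.  ] z 0.0715 F [ -0.91 -10.94] Fz 3.4 M [ 1.9  -0.14] grip 0.0283 31.1
```

{"fn": "apply_moves", "kwargs": {
  "commands": [
    [27, 0, 0.002, 0, 0, 0, 0],
    [27, 0, 0.004, 0, 0, 0, 0],
    [27, 0, 0.004, 0, 0, 0, 0],
    [27, 0, 0.004, 0, 0, 0, 0],
    [27, 0, 0.004, 0, 0, 0, 0]
  ]
}}

```text
time: 18.52
tcp_pos: [0.5664, -0.1346, 0.0715]
eef_rot: [-3.135, 0.0, 1.19]
wrist_force: [-12.1, 4.2, 5.3]
finger_gap: 0.0286
grip_force: 31.3
```

```bash
python3 -c "
from h import *
ts()"
```

```text
pos mm [65.27 28.07] z 0.0715 F [ -0.58 -12.8 ] Fz 5.3 M [ 2.22 -0.11] grip 0.0286 31.3
```

{"fn": "apply_moves", "kwargs": {
  "commands": [
    [27, 0.003, 0, 0, 0, 0, 0],
    [27, 0.003, 0, 0, 0, 0, 0],
    [27, 0.003, 0, 0, 0, 0, 0]
  ]
}}

```text
time: 18.9
tcp_pos: [0.5665, -0.1346, 0.0715]
eef_rot: [-3.135, 0.001, 1.19]
wrist_force: [-13.6, 2.7, 5.6]
finger_gap: 0.0284
grip_force: 31.2
```

```bash
python3 -c "
from h import *
ts()"
```

```text
pos mm [65.35 28.11] z 0.0715 F [ -2.57 -13.64] Fz 5.6 M [ 2.28 -0.35] grip 0.0284 31.2
```

{"fn": "apply_moves", "kwargs": {
  "commands": [
    [27, -0.003, 0, 0, 0, 0, 0],
    [27, -0.006, 0, 0, 0, 0, 0],
    [27, -0.006, 0, 0, 0, 0, 0],
    [27, -0.006, 0, 0, 0, 0, 0]
  ]
}}

```text
time: 19.4
tcp_pos: [0.5664, -0.1347, 0.0715]
eef_rot: [-3.135, -0.0, 1.19]
wrist_force: [-11.7, 5.4, 4.7]
finger_gap: 0.0285
grip_force: 31.2
```

```bash
python3 -c "
from h import *
ts()"
```

```text
pos mm [65.19 28.12] z 0.0715 F [  0.67 -12.83] Fz 4.7 M [2.19 0.11] grip 0.0285 31.2
```

{"fn": "apply_moves", "kwargs": {
  "commands": [
    [27, 0.001, 0, -0.001, 0, 0, 0],
    [27, 0.002, 0, -0.002, 0, 0, 0],
    [27, 0.003, 0, -0.003, 0, 0, 0],
    [27, 0.003, 0, -0.003, 0, 0, 0],
    [27, 0.003, 0, -0.003, 0, 0, 0]
  ]
}}

```text
time: 20.02
tcp_pos: [0.5664, -0.1347, 0.0715]
eef_rot: [-3.135, 0.0, 1.19]
wrist_force: [-11.4, 3.7, 2.4]
finger_gap: 0.0285
grip_force: 30.8
```

```bash
python3 -c "
from h import *
ts()"
```

```text
pos mm [65.25 28.11] z 0.0715 F [ -0.79 -11.94] Fz 2.4 M [ 2.   -0.11] grip 0.0285 30.8
```

{"fn": "apply_moves", "kwargs": {
  "commands": [
    [27, 0, 0.001, -0.002, 0, 0, 0],
    [27, 0, 0.002, -0.003, 0, 0, 0],
    [27, 0, 0.004, -0.004, 0, 0, 0],
    [27, 0, 0.004, -0.004, 0, 0, 0],
    [27, 0, 0.004, -0.004, 0, 0, 0]
  ]
}}

```text
time: 20.65
tcp_pos: [0.5665, -0.1347, 0.0716]
eef_rot: [-3.134, -0.0, 1.19]
wrist_force: [-11.1, 3.4, 0.2]
finger_gap: 0.0281
grip_force: 30.7
```

```bash
python3 -c "
from h import *
ts()"
```

```text
pos mm [65.28 28.19] z 0.0716 F [ -1.01 -11.57] Fz 0.2 M [ 2.02 -0.1 ] grip 0.0281 30.7
```

{"fn": "apply_moves", "kwargs": {
  "commands": [
    [27, 0, 0.002, -0.002, 0, 0, 0],
    [27, 0, 0.004, -0.003, 0, 0, 0],
    [27, 0, 0.006, -0.003, 0, 0, 0],
    [27, 0, 0.006, -0.003, 0, 0, 0],
    [27, 0, 0.006, -0.003, 0, 0, 0]
  ]
}}

```text
time: 21.28
tcp_pos: [0.5667, -0.1347, 0.0717]
eef_rot: [-3.132, 0.0, 1.19]
wrist_force: [-13.0, 4.4, 0.5]
finger_gap: 0.0287
grip_force: 30.7
```

```bash
python3 -c "
from h import *
ts()"
```

```text
pos mm [65.29 28.36] z 0.0717 F [ -0.71 -13.69] Fz 0.5 M [ 2.32 -0.2 ] grip 0.0287 30.7
```

{"fn": "apply_moves", "kwargs": {
  "commands": [
    [27, 0, 0.002, -0.001, 0, 0, 0],
    [27, 0, 0.004, -0.001, 0, 0, 0],
    [27, 0, 0.004, -0.001, 0, 0, 0],
    [27, 0, 0.004, -0.001, 0, 0, 0]
  ]
}}

```text
time: 21.78
tcp_pos: [0.5668, -0.1347, 0.0717]
eef_rot: [-3.131, 0.0, 1.19]
wrist_force: [-14.2, 4.7, 1.4]
finger_gap: 0.0283
grip_force: 30.9
```

```bash
python3 -c "
from h import *
ts()"
```

```text
pos mm [65.31 28.46] z 0.0717 F [ -0.93 -14.87] Fz 1.4 M [ 2.55 -0.18] grip 0.0283 30.9
```

{"fn": "apply_moves", "kwargs": {
  "commands": [
    [27, 0, -0.003, 0, 0, 0, 0],
    [27, 0, -0.006, 0.001, 0, 0, 0],
    [27, 0, -0.008, 0.002, 0, 0, 0],
    [27, 0, -0.008, 0.002, 0, 0, 0]
  ],
  "squeeze": 20
}}

```text
time: 22.28
tcp_pos: [0.5666, -0.1347, 0.0716]
eef_rot: [-3.134, -0.0, 1.19]
wrist_force: [-10.7, 4.0, -2.0]
finger_gap: 0.0287
grip_force: 30.6
```

```bash
python3 -c "
from h import *
ts()"
```

```text
pos mm [65.26 28.29] z 0.0716 F [ -0.26 -11.4 ] Fz -2.0 M [ 2.   -0.13] grip 0.0287 30.6
```

{"fn": "apply_moves", "kwargs": {
  "commands": [
    [27, 0, -0.005, 0, 0, 0, 0],
    [27, 0, -0.008, 0, 0, 0, 0],
    [34, 0, -0.008, 0, 0, 0, 0],
    [40, 0, -0.008, 0, 0, 0, 0],
    [44, 0, -0.008, 0, 0, 0, 0],
    [44, 0, -0.008, 0, 0, 0, 0]
  ]
}}

```text
time: 23.02
tcp_pos: [0.5695, -0.1361, 0.0736]
eef_rot: [3.139, 0.0, 1.19]
wrist_force: [-0.1, 0.9, -0.2]
finger_gap: 0.044
grip_force: 0.0
```

```bash
python3 -c "
from h import *
ts()
cv2.imwrite('pics/q.png',cv2.resize(np.hstack([bot.read_camera('top')[180:330,300:440,::-1],bot.read_camera('scene')[130:280,230:400,::-1]]),(800,387)))"
```

```text
pos mm [65.06 31.48] z 0.0736 F [ 0.76 -0.42] Fz -0.2 M [0.04 0.03] grip 0.044 0.0
```

View pics/q.png

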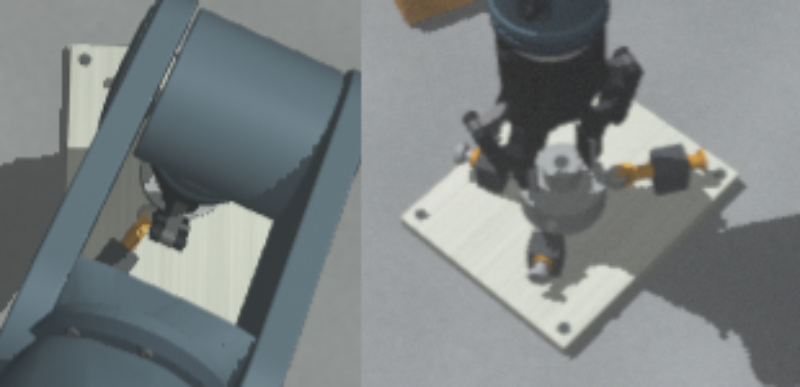

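The blank sits in the nest against the roller, near (563,185) in the scene crop, and is released. I'll give one light free nudge with the back finger, held low on the boss, to confirm it is seated.

{"fn": "apply_moves", "kwargs": {
  "commands": [
    [44, 0, 0, 0.01, 0, 0, 0],
    [44, 0, 0, 0.02, 0, 0, 0],
    [44, 0, 0, 0.025, 0, 0, 0],
    [44, 0, 0.01, 0.025, 0, 0, 0],
    [44, 0, 0.017, 0.025, 0, 0, 0],
    [44, 0, 0.02, 0.025, 0, 0, 0],
    [44, 0, 0.02, 0.025, 0, 0, 0]
  ]
}}

```text
time: 24.0
tcp_pos: [0.5714, -0.1368, 0.0691]
eef_rot: [3.142, 0.0, 1.19]
wrist_force: [-0.9, -0.4, -1.8]
finger_gap: 0.0437
grip_force: 0.0
```

```bash
python3 -c "
from h import *
ts()"
```

```text
pos mm [65.13 33.5 ] z 0.0691 F [-0.71 -0.7 ] Fz -1.8 M [-0.01 -0.01] grip 0.0437 0.0
```

{"fn": "apply_moves", "kwargs": {
  "commands": [
    [44, 0, 0.005, 0, 0, 0, 0],
    [44, 0, 0.01, 0, 0, 0, 0],
    [44, 0, 0.013, 0, 0, 0, 0],
    [44, 0, 0.013, 0, 0, 0, 0]
  ]
}}

```text
time: 24.5
tcp_pos: [0.5726, -0.1372, 0.0689]
eef_rot: [-3.14, 0.0, 1.19]
wrist_force: [-3.4, 0.9, 2.8]
finger_gap: 0.0441
grip_force: 1.9
```

```bash
python3 -c "
from h import *
ts()"
```

```text
pos mm [65.18 34.8 ] z 0.0689 F [-0.41 -3.47] Fz 2.8 M [ 0.68 -0.08] grip 0.0441 1.9
```

{"fn": "apply_moves", "kwargs": {
  "commands": [
    [44, 0, 0.003, 0, 0, 0, 0],
    [44, 0, 0.006, 0, 0, 0, 0],
    [44, 0, 0.006, 0, 0, 0, 0]
  ]
}}

```text
time: 24.88
tcp_pos: [0.5727, -0.1372, 0.0688]
eef_rot: [-3.138, 0.0, 1.19]
wrist_force: [-7.0, 1.8, 4.4]
finger_gap: 0.0437
grip_force: 3.6
```

```bash
python3 -c "
from h import *
ts()"
```

```text
pos mm [65.21 34.88] z 0.0688 F [-0.98 -7.17] Fz 4.4 M [ 1.31 -0.09] grip 0.0437 3.6
```

{"fn": "apply_moves", "kwargs": {
  "commands": [
    [44, 0, 0.003, 0, 0, 0, 0],
    [44, 0, 0.006, 0, 0, 0, 0],
    [44, 0, 0.008, 0, 0, 0, 0],
    [44, 0, 0.008, 0, 0, 0, 0],
    [44, 0, 0.008, 0, 0, 0, 0]
  ]
}}

```text
time: 25.5
tcp_pos: [0.5729, -0.1373, 0.0687]
eef_rot: [-3.136, 0.0, 1.19]
wrist_force: [-10.9, 3.7, 7.9]
finger_gap: 0.0438
grip_force: 5.5
```

```bash
python3 -c "
from h import *
ts()"
```

```text
pos mm [65.23 35.06] z 0.0687 F [ -0.65 -11.5 ] Fz 7.9 M [ 1.94 -0.21] grip 0.0438 5.5
```

{"fn": "apply_moves", "kwargs": {
  "commands": [
    [44, 0, 0.002, -0.001, 0, 0, 0],
    [44, 0, 0.004, -0.002, 0, 0, 0],
    [44, 0, 0.006, -0.002, 0, 0, 0],
    [44, 0, 0.006, -0.002, 0, 0, 0],
    [44, 0, 0.006, -0.002, 0, 0, 0]
  ]
}}

```text
time: 26.12
tcp_pos: [0.573, -0.1373, 0.0686]
eef_rot: [-3.134, 0.0, 1.19]
wrist_force: [-13.2, 3.9, 8.2]
finger_gap: 0.0436
grip_force: 6.4
```

```bash
python3 -c "
from h import *
ts()"
```

```text
pos mm [65.24 35.17] z 0.0686 F [ -1.23 -13.7 ] Fz 8.2 M [ 2.26 -0.2 ] grip 0.0436 6.4
```

{"fn": "apply_moves", "kwargs": {
  "commands": [
    [44, 0, -0.01, 0, 0, 0, 0],
    [44, 0, -0.025, 0, 0, 0, 0],
    [44, 0, -0.045, 0, 0, 0, 0],
    [44, 0, -0.045, 0, 0, 0, 0],
    [44, 0, -0.045, -0.1, 0, 0, 0],
    [44, 0, -0.045, -0.35, 0, 0, 0],
    [44, 0, -0.045, -0.7, 0, 0, 0],
    [44, 0, -0.045, -1, 0, 0, 0]
  ]
}}

```text
time: 27.12
tcp_pos: [0.5702, -0.1364, 0.2227]
eef_rot: [3.139, 0.0, 1.19]
wrist_force: [0.3, -0.5, -0.8]
finger_gap: 0.0442
grip_force: 0.0
```

{"fn": "apply_moves", "kwargs": {
  "commands": [
    [44, -0.3, -0.3, -0.3, 0, 0, 0],
    [44, -0.6, -0.6, -0.3, 0, 0, 0],
    [44, -1, -1, -0.3, 0, 0, 0],
    [44, -1, -1, -0.3, 0, 0, 0],
    [44, -1, -1, -0.3, 0, 0, 0]
  ]
}}

```text
time: 27.75
tcp_pos: [0.3734, -0.2206, 0.2659]
eef_rot: [3.139, 0.001, 1.186]
wrist_force: [0.7, 0.0, -0.5]
finger_gap: 0.0438
grip_force: 0.0
```

```bash
python3 -c "
from h import *
st()
t=bot.read_camera('top');s=bot.read_camera('scene')
cv2.imwrite('pics/r.png',cv2.resize(np.hstack([t[180:330,300:440,::-1],s[130:280,230:400,::-1]]),(800,387),interpolation=2))"
```

```text
27.75 [ 0.3734 -0.2206  0.2659] [3.1391e+00 1.4000e-03 1.1863e+00] [ 0.75  0.03 -0.52] [-0.007 -0.02  -0.006] 0.04382442857811532 0.0
```

View pics/r.png

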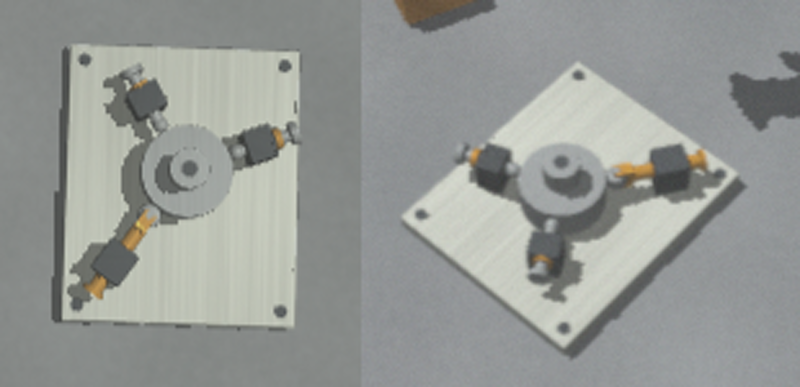

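The blank is at (187,170) in the top crop. It lies flat, touches both stop tips at (160,120) and (237,152) and the roller at (150,215), and the arm is clear. Handing in.

```bash
python3 -c "
from workcell import bot
print(bot.hand_in())"
```

```text
the job is handed in; nothing more can be done
None
```

I handed the job in at about 28 s with the blank released in the nest: the last picture shows it flat, touching both stop screws and the plunger roller, but the hand-in returned no verdict. My last two pushes reached 14.9 N and 13.7 N at the wrist, which I estimate at roughly 8–12 N on each stop (not measured directly).

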